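Put the square kiln posts back in their crate

TASK

Put the three square kiln posts away in the wooden crate, each standing upright on the floor of its own well: the longest post in the deepest well, the middle one in the middle well, the shortest in the shallowest well. Lower each post into its well, do not drop it in. Leave the round posts standing where they are; they belong to the other kiln.

Things in the scene. Friction and masses are not known exactly. Their poses are not given: they have to be found in the camera images.
- post_long: square kiln post, cream fired clay, standing upright loose on the table: 38 x 38 mm in section, 120 mm tall, with a 14 mm square hole down its middle (seen in its top end); about 300 g. Origin: centre of its underside. z points up its length, x and y are square to its side faces. It starts turned up to 0.5 rad from the table's x axis. The longest of the three square posts
- post_medium: square kiln post, cream fired clay, standing upright loose on the table: 38 x 38 mm in section, 90 mm tall, with a 14 mm square hole down its middle (seen in its top end); about 225 g. Origin: centre of its underside. z points up its length, x and y are square to its side faces. It starts turned up to 0.5 rad from the table's x axis. The middle one of the three square posts
- post_short: square kiln post, cream fired clay, standing upright loose on the table: 38 x 38 mm in section, 60 mm tall, with a 14 mm square hole down its middle (seen in its top end); about 150 g. Origin: centre of its underside. z points up its length, x and y are square to its side faces. It starts turned up to 0.5 rad from the table's x axis. The shortest of the three square posts
- well_deep: open square wooden well fixed in the crate, the deepest and highest: outside 72 x 72 x 85 mm high, walls 6 mm, opening 60 x 60 mm and 80 mm deep. Origin: centre of its underside, 8 mm above the table; its floor is 5 mm above this origin. z up, x and y square to the walls. Wells are in a row along y, 105 mm apart, in any order. Home of the longest square post, of which 40 mm then stand out
- well_middle: open square wooden well fixed in the crate, the middle one: outside 72 x 72 x 55 mm high, walls 6 mm, opening 60 x 60 mm and 50 mm deep. Origin: centre of its underside, 8 mm above the table; its floor is 5 mm above this origin. z up, x and y square to the walls. Wells are in a row along y, 105 mm apart, in any order. Home of the middle square post, of which 40 mm then stand out
- well_shallow: open square wooden well fixed in the crate, the shallowest and lowest: outside 72 x 72 x 25 mm high, walls 6 mm, opening 60 x 60 mm and 20 mm deep. Origin: centre of its underside, 8 mm above the table; its floor is 5 mm above this origin. z up, x and y square to the walls. Wells are in a row along y, 105 mm apart, in any order. Home of the shortest square post, of which 40 mm then stand out
- round_long: round kiln post of the same cream clay, a look-alike that does not belong in the crate: solid cylinder 40 mm in diameter, 120 mm tall, standing upright loose on the table, a dark spot 16 mm wide in the middle of its top. Origin: centre of its underside, z up
- round_short: round kiln post of the same cream clay, a look-alike that does not belong in the crate: solid cylinder 40 mm in diameter, 60 mm tall, standing upright loose on the table, a dark spot 16 mm wide in the middle of its top. Origin: centre of its underside, z up
- crate: fixed wooden crate: flat base 96 x 340 x 8 mm with the three wells in a row along its y axis, end boards 42 mm high and steel handles up to 64 mm above the table at both ends. Origin: centre of its underside. It stands beyond the five posts, turned up to 0.3 rad. The posts stand about 150 mm apart; flat tools up to 6 mm thick lie between some of them
Mind the look-alikes: they are no part of the job. Leave any blue look-alike of the round_short alone.

How it is judged (in metres and radians):
At the end, for the whole second after the job is handed in: Each square post is upright (0.12 rad) and at rest on the floor of its own well (long in deep, medium in middle, short in shallow), centre within 18 mm of the well's, underside under 12 mm above the well's underside; both round posts upright (0.1 rad), within 20 mm of their start (horizontal distance between post_long and well_deep below 0.018 m and z of post_long in the frame of well_deep between 0 and 0.012 m and angle between each of post_long, post_medium, post_short's own z axis and vertical below 0.12 rad and linear speed of each of post_long, post_medium, post_short below 0.02 m/s and angular speed of each of post_long, post_medium, post_short below 0.2 rad/s and horizontal distance between post_medium and well_middle below 0.018 m and z of post_medium in the frame of well_middle between 0 and 0.012 m and horizontal distance between post_short and well_shallow below 0.018 m and z of post_short in the frame of well_shallow between 0 and 0.012 m and distance of each of round_long, round_short from where it was at the start of the episode below 0.02 m and angle between each of round_long, round_short's own z axis and vertical below 0.1 rad); the robot touches nothing.
It fails at once if a square post is let go over its well with its foot still more than 30 mm above the well's floor ((horizontal distance between post_long and well_deep below 0.03 m and z of post_long in the frame of well_deep above 0.035 m and contact force between the fingers and post_long below 0.05 N) or (horizontal distance between post_medium and well_middle below 0.03 m and z of post_medium in the frame of well_middle above 0.035 m and contact force between the fingers and post_medium below 0.05 N) or (horizontal distance between post_short and well_shallow below 0.03 m and z of post_short in the frame of well_shallow above 0.035 m and contact force between the fingers and post_short below 0.05 N)).
It fails at once if a round post is shifted more than 20 mm or knocked over ((distance of round_long from where it was at the start of the episode above 0.02 m or angle between round_long's own z axis and vertical above 0.3 rad) or (distance of round_short from where it was at the start of the episode above 0.02 m or angle between round_short's own z axis and vertical above 0.3 rad)).
It also fails if it takes over 90 s, if anything falls off the work surface, if the arm or the gripper's body presses on something with over 40 N, if the wrist force passes 120 N, or if a joint passes its speed limit or range.

ROBOT

A 6-joint arm with a two-finger parallel gripper is mounted at the origin on the work surface. World frame = base frame: x ahead of the robot, y to its left, z up, the work surface at z = 0. Lengths are in mm, angles in rad, forces in N, time in s.
With the tool pointing down it reaches from about 350 to 950 mm from the base axis. Payload 17.4 kg.
Tool frame: the origin (TCP) lies between the finger pads; the fingertips stand tcp_to_tips ahead of it and the grasp point (between the pads) is the TCP (tcp_to_tips is the distance from the TCP to the fingertips, in mm); x points along the fingers, y is the direction in which the jaws open and shut, and the axes are right-handed (so a half turn about x gives the same grasp; the last joint's range is limited). The gripper opens to 93 mm and grips with 3 to 60 N. Pads are 15 mm wide; open, the fingers measure 128 mm over their backs; the gripper's body (75 mm by 188 mm) begins 65 mm behind the grasp point.
Start: joints at [1.131, 0.116, 1.442, -0, 1.584, -0.038], TCP at [263.984, 621.245, 237.646] pointing down, gripper open.
Joint ranges: [-2.83, 2.83], [-0.83, 2.19], [0.07, 2.5], [-1.14, 4.28], [0.01, 3], [-2.97, 2.97]. Speed limits (rad/s): [1.89, 1.89, 2.22, 3.14, 3.14, 3.14].

INTERFACE

Orientations are given as a rotation vector (axis times angle).
In Python, from rig import * gives the robot as it stands. Calls block until the motion is done:
- reach(position, orientation): joint-space move of the TCP to a pose.
- line_to(position, rot=None, velocity=150): straight line of the TCP; rot=None keeps the orientation; velocity is the mean speed in mm/s.
- goto_joints(angles): joint-space move.
- set_gripper(opening, f_grip=None): finger opening in mm; f_grip is the grip in N (None keeps the last); returns when the fingers have stopped.
- sleep(seconds).
- solve_ik(position, orientation): joint angles nearest the present ones, or None.
- grab_frame(name): name is "scene" or "top"; returns a dict with "frame" (400x640x3 uint8, red, green, blue), "camera_matrix" (3x3 intrinsics, pixels), "dist_coeffs" ([k1, k2, p1, p2, k3] as OpenCV has them; the pictures are not rectified), "R" (3x3) and "t" (3): a world point X has camera coordinates R X + t. Camera axes: x right, y down, z forward; pixel columns grow to the right and rows downward; lengths in mm; the calibration is good to about 2 mm. A picture is of the moment at which its call begins. There is no depth.
A pose or a line that the arm cannot do raises IKError and nothing moves.
- finish_job(): hands the job in, once; it reports no verdict.
Trained networks look in the newest picture that a camera, given by its name, has taken for a name from the list of things; names that differ only in an ending like _2 or _b are one class to them, and where a whole thing is asked for, a point or a joint stands for the part that bears it (a point fixed in the world has none). Each returns a list of dicts, best first, with "score" (0 to 1); they miss things now and then, are a little off and sometimes report something else, mostly with a low value. They report only what shows in the picture. A call takes as long as a camera call. They do not tell look-alikes from the thing itself.
- recognise(camera, target): "location" ([column, row] in pixels, amid what is visible of it).
- silhouettes(camera, target): "pixels" (400x640 bool, what is visible of it) and "location" ([column, row] in pixels, amid what is visible of it).
- pinpoint(camera, target): "location" ([column, row] in pixels: a listed point, or the origin of a listed thing).
Readings, each from a call of its own:
- get_clock(): time.
- get_q(): joint angles.
- get_joint_velocities(): joint speeds.
- get_effort(): joint torques, N m.
- get_position(): TCP position.
- get_ee_rot(): TCP orientation.
- get_ft_force(): force on the tool from outside, world axes, zero at the start.
- get_torque(): the same for the moment, N m.
- get_grip_width(): finger opening in mm.
Only numpy, scipy, OpenCV 4.12 (cv2) and the standard library are available. Lean on these libraries where they do the work, as an engineer would, in place of code of your own. Each camera call takes 0.05 s, during which the arm holds its last target. There are 200 camera calls.

## Working session

There is one attempt and no reset: what is moved stays moved. The work goes in short steps, each a Python script; the robot and the scene stay as the last script left them, time stands still between calls to the robot, and variables do not carry over. Pictures are saved under pics/ and viewed, about 12 in all and at most 16, crops included, and the job is handed in when it is done.

```bash
ls; mkdir -p pics; python3 - <<'E'
from rig import *
import cv2,pickle,numpy as np
print(get_clock(),get_position(),get_ee_rot())
try: print(tcp_to_tips)
except Exception as e: print(e)
d={}
for c in("top","scene"):
    f=grab_frame(c); d[c]=f
    cv2.imwrite(f"pics/{c}0.png",f["frame"][:,:,::-1])
    print(c,f["camera_matrix"].tolist(),f["dist_coeffs"],f["R"].tolist(),f["t"], -f["R"].T@f["t"])
    for n in "post_long post_medium post_short round_long round_short well_deep well_middle well_shallow crate".split():
        print(n,[(np.round(r["location"],1).tolist(),round(r["score"],2)) for r in pinpoint(c,n)],[(np.round(r["location"],1).tolist(),round(r["score"],2),int(r["pixels"].sum())) for r in silhouettes(c,n)])
pickle.dump(d,open("f0.pkl","wb"))
E
```

```text
pics
0.0 [263.87261468 621.07000857 236.87033271] [ 0.31422707  1.5480331  -0.31614158]
19.0
top [[436.10860988845917, 0.0, 320.5420842158049], [0.0, 436.10860988845917, 201.78616230656965], [0.0, 0.0, 1.0]] [-0.05712325  0.          0.          0.          0.        ] [[-0.001616746688774529, -0.9999784741257063, 0.006359042016562557], [-0.9721972535625318, 8.274363451715322e-05, -0.23416339021922467], [0.2341578234772742, -0.00656082606956001, -0.9721764599421602]] [-39.48992033 552.42807353 957.57064919] [ 312.78255164  -33.25232571 1060.53719249]
post_long [([239.0, 238.2], 0.98)] [([232.6, 234.8], 0.81, 564)]
post_medium [([311.4, 256.5], 0.94)] [([310.5, 253.7], 0.93, 369)]
post_short [([371.3, 242.0], 0.72), ([429.0, 259.1], 0.3)] [([374.7, 239.2], 0.79, 341)]
round_long [([186.0, 245.5], 0.84)] [([174.9, 245.4], 0.82, 535)]
round_short [([429.7, 260.8], 0.65), ([463.5, 262.9], 0.55)] [([463.9, 260.4], 0.79, 365), ([433.7, 258.1], 0.7, 331)]
well_deep [([357.5, 166.0], 0.91)] [([361.9, 155.1], 0.66, 1315)]
well_middle [] [([322.9, 170.5], 0.58, 1028)]
well_shallow [([283.5, 18
[... 706 characters left out ...]
.9], 0.56)] [([363.4, 184.8], 0.82, 821)]
post_short [([312.8, 164.9], 0.69), ([316.5, 247.3], 0.47)] [([311.1, 157.2], 0.87, 553)]
round_long [([449.6, 293.9], 0.76)] [([457.2, 271.7], 0.86, 1218), ([359.7, 186.2], 0.49, 813), ([310.7, 156.5], 0.29, 565)]
round_short [([291.4, 132.8], 0.65)] [([276.7, 111.7], 0.69, 333), ([289.3, 122.9], 0.59, 366)]
well_deep [([243.2, 202.4], 0.75)] [([243.2, 189.6], 0.88, 2020)]
well_middle [([278.8, 225.1], 0.62)] [([277.5, 218.4], 0.94, 1702), ([403.1, 233.5], 0.4, 1384)]
well_shallow [([314.2, 247.1], 0.65)] [([311.2, 243.7], 0.88, 1219), ([400.6, 232.0], 0.58, 1402)]
crate [([276.2, 226.6], 0.92), ([307.8, 166.1], 0.24)] [([291.2, 240.0], 0.71, 2071)]
```

```bash
python3 - <<'E'
import cv2
a=cv2.imread("pics/top0.png");b=cv2.imread("pics/scene0.png")
cv2.imwrite("pics/top0c.png",cv2.resize(a[120:300,140:510],None,fx=2.16,fy=2.16,interpolation=3))
cv2.imwrite("pics/scene0c.png",cv2.resize(b[80:330,200:510],None,fx=2.4,fy=2.4,interpolation=3))
E
```

```text
(no output)
```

View pics/top0c.png

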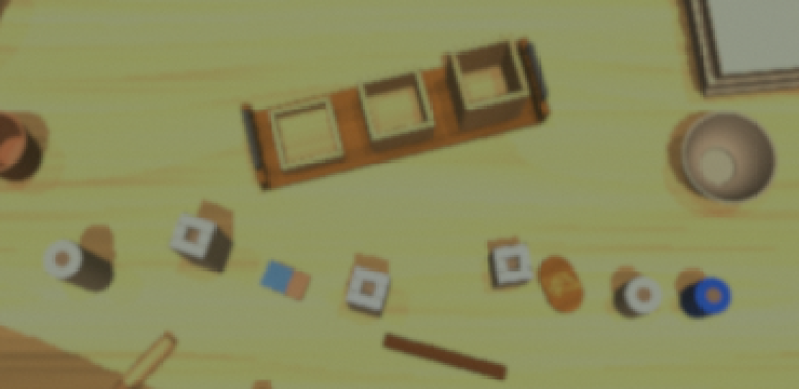

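View pics/scene0c.png

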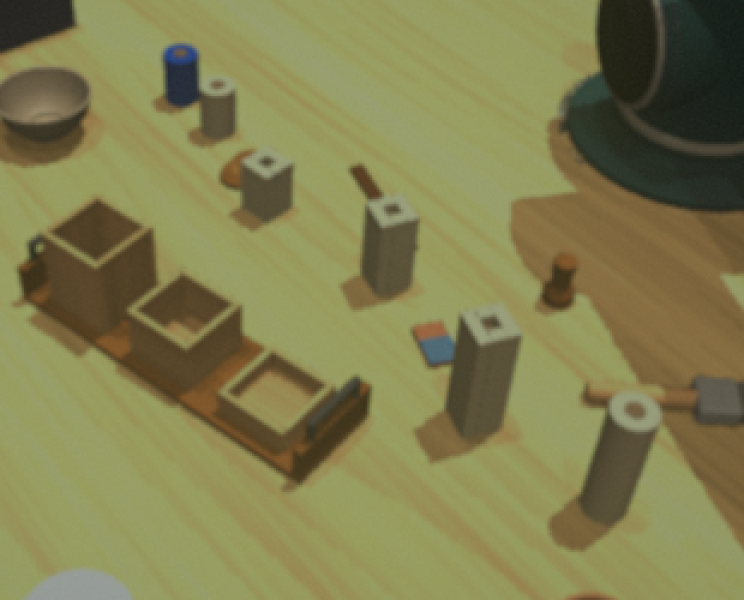

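Top crop (scale 2.16): long, medium and short square posts at about (193,237), (369,289) and (512,265). Round posts are at (63,260) and (642,296), and the blue look-alike at (713,296). The wells run shallow, middle, deep from left to right. Next I match templates on rectified top planes to get poses.

```bash
cat > vis.py <<'E'
import cv2,numpy as np
def ray(f,px,z):
    n=cv2.undistortPoints(np.array([[px]],float),f["camera_matrix"],np.array(f["dist_coeffs"]))[0,0]
    d=f["R"].T@np.array([n[0],n[1],1]); c=-f["R"].T@f["t"]
    return (c+d*(z-c[2])/d[2])[:2]
def rectify(f,c,z,half=70):
    "1 px/mm float view of plane z around c; column=x, row=y"
    g=np.arange(-half,half+1.)
    X,Y=np.meshgrid(g+c[0],g+c[1])
    P=np.stack([X,Y,np.full_like(X,z)],-1).reshape(-1,3)
    rv=cv2.Rodrigues(f["R"])[0]
    uv=cv2.projectPoints(P,rv,f["t"],f["camera_matrix"],np.array(f["dist_coeffs"]))[0].reshape(*X.shape,2).astype(np.float32)
    return cv2.remap(f["frame"],uv[...,0],uv[...,1],cv2.INTER_CUBIC)
def match(f,c,z,outer,inner,yaws,margin=8,ch=2,half=70):
    "best (score,x,y,yaw) of a bright square ring"
    im=rectify(f,c,z,half)[:,:,ch].astype(np.float32)
    best=(-2,)
    n=2*int(outer*.71+margin)+1; m=n//2
    g=np.arange(-m,m+1.);U,V=np.meshgrid(g,g)
    for a in yaws:
        r=np.maximum(abs(U*np.cos(a)+V*np.sin(a)),abs(-U*np.sin(a)+V*np.cos(a)))
        t=((r<outer/2)&(r>inner/2)).astype(np.float32)
        w=(r<outer/2+margin).astype(np.float32)
        t=cv2.GaussianBlur(t,(0,0),1.)
        s=cv2.matchTemplate(im,t,cv2.TM_CCOEFF_NORMED,mask=w)
        _,v,_,l=cv2.minMaxLoc(np.nan_to_num(s,posinf=-1))
        if v>best[0]: best=(v,c[0]-half+l[0]+m,c[1]-half+l[1]+m,a)
    return best
E
python3 - <<'E'
import pickle,numpy as np
from vis import *
d=pickle.load(open("f0.pkl","rb"))
S=dict(post_long=(120,38,14,(239,238.2)),post_medium=(90,38,14,(311.4,256.5)),post_short=(60,38,14,(371.3,242)),
 well_deep=(93,72,60,(357.5,166)),well_middle=(63,72,60,(320,172.5)),well_shallow=(33,72,60,(283.5,184.2)))
R={}
for n,(h,o,i,px) in S.items():
    c=ray(d["top"],px,0 if 'post' in n else 8)
    print(n,c.round())
    yaws=np.arange(-.56,.57,.02) if 'post' in n else np.arange(-.36,.37,.02)
    for cam in d:
        b=match(d[cam],c,h,o,i,yaws); print("  ",cam,np.round(b,3)); R[n,cam]=b
tiles=[cv2.resize(rectify(d[cam],(R[n,'top'][1],R[n,'top'][2]),S[n][0]),(260,260)) for n in S for cam in ("top",)]
img=np.vstack([np.hstack(tiles[:3]),np.hstack(tiles[3:])])
for k,n in enumerate(S):
    o=S[n][1]/2;s=260/141;cx=130+260*(k%3);cy=130+260*(k//3)
    a=R[n,'top'][3]
    p=np.array([[-o,-o],[o,-o],[o,o],[-o,o]])@np.array([[np.cos(a),np.sin(a)],[-np.sin(a),np.cos(a)]])*s+[cx,cy]
    cv2.polylines(img,[p.astype(int)],True,(255,0,0),1)
cv2.imwrite("pics/fit.png",img[:,:,::-1])
E
```

```text
post_long [476. 160.]
   top [ 8.94000e-01  4.80289e+02  1.62925e+02 -3.20000e-01]
   scene [ 8.12000e-01  4.79289e+02  1.60925e+02 -3.20000e-01]
post_medium [431. -18.]
   top [ 9.35000e-01  4.29473e+02 -1.59730e+01 -2.80000e-01]
   scene [ 7.99000e-01  4.29473e+02 -1.69730e+01 -2.40000e-01]
post_short [ 467. -165.]
   top [ 9.12000e-01  4.59791e+02 -1.71703e+02  1.20000e-01]
   scene [ 7.76000e-01  4.58791e+02 -1.71703e+02  1.80000e-01]
well_deep [ 660. -134.]
   top [ 3.53000e-01  6.65641e+02 -1.45237e+02  2.40000e-01]
   scene [ 3.89000e-01  6.64641e+02 -1.45237e+02  2.40000e-01]
well_middle [642. -39.]
   top [ 3.61000e-01  6.40328e+02 -4.51100e+01  2.40000e-01]
   scene [ 5.58000e-01  6.39328e+02 -4.61100e+01  2.60000e-01]
well_shallow [612.  52.]
   top [2.61000e-01 6.13649e+02 5.74290e+01 2.60000e-01]
   scene [4.17000e-01 6.11649e+02 5.54290e+01 2.60000e-01]
```

View pics/fit.png

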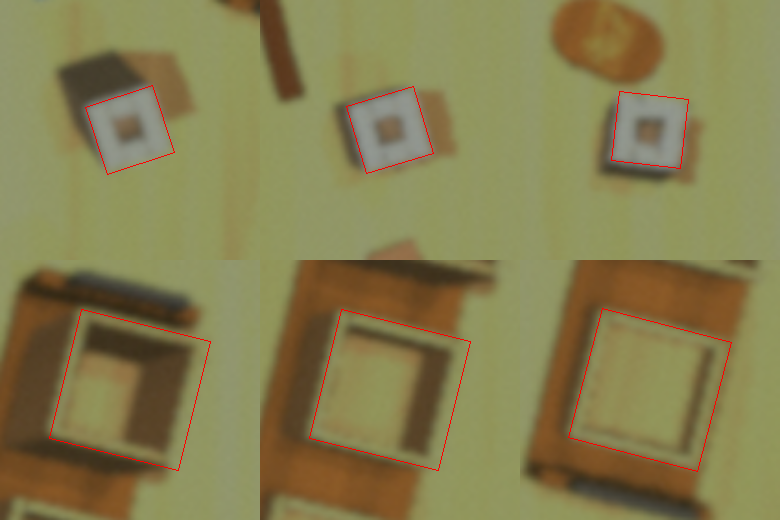

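Top view and scene view agree to about 2 mm and the overlays fit, so I start with the long post.

```bash
cat > act.py <<'E'
from rig import *
import numpy as np
from scipy.spatial.transform import Rotation as Ro
P=dict(long=(479.8,162,-.32,120),medium=(429.5,-16.5,-.27,90),short=(459.3,-171.7,.14,60))
W=dict(long=(665,-145.5),medium=(640,-45.6),short=(612.8,56.6)); WY=.25
def rot(a):
    "tool down, jaws along yaw a or a+pi, whichever keeps joint 6 mid-range"
    x=np.array([0,0,-1.]);y=np.array([np.cos(a),np.sin(a),0])
    return Ro.from_matrix(np.stack([x,y,np.cross(x,y)],1)).as_rotvec()
def best(p,a):
    c=[(abs(q[5]),b) for b in(a,a+np.pi) if (q:=solve_ik(p,rot(b))) is not None]
    return min(c)[1]
def run(n,D=16):
    x,y,a,h=P[n]; wx,wy=W[n]; zg=h-D; up=165+zg
    b=best([x,y,up],a); off=b-a
    set_gripper(70,25)
    reach([x,y,up],rot(b)); line_to([x,y,zg+40],velocity=250); line_to([x,y,zg],velocity=80)
    set_gripper(0); print(n,"grip",get_grip_width())
    line_to([x,y,up],velocity=200); print("held",get_grip_width(),get_ft_force().round(1))
    r=rot(WY+off)
    line_to([wx,wy,up],r,velocity=250)
    line_to([wx,wy,zg+13+12],velocity=150)
    f0=get_ft_force()[2]
    for dz in np.arange(10,-3,-1.):
        line_to([wx,wy,zg+13+dz],velocity=30)
        df=get_ft_force()[2]-f0
        if df>3: break
    print("set down at dz",dz,"df",df,"pos",get_position().round(1),"t",get_clock())
def release():
    p=get_position(); set_gripper(60); line_to([p[0],p[1],p[2]+60],velocity=100); line_to([p[0],p[1],max(p[2]+60,270)],velocity=250)
    print("t",get_clock())
E
python3 -c "
from act import *
run('long')
import cv2
cv2.imwrite('pics/l1.png',cv2.resize(grab_frame('scene')['frame'][60:320,170:500,::-1],None,fx=2.2,fy=2.2))"
```

```text
long grip 37.76975606513356
held 37.978808769976915 [-0.   0.4 -4. ]
set down at dz -1.0 df 8.389692778426252 pos [ 665.4 -145.5  117. ] t 12.9083
```

View pics/l1.png

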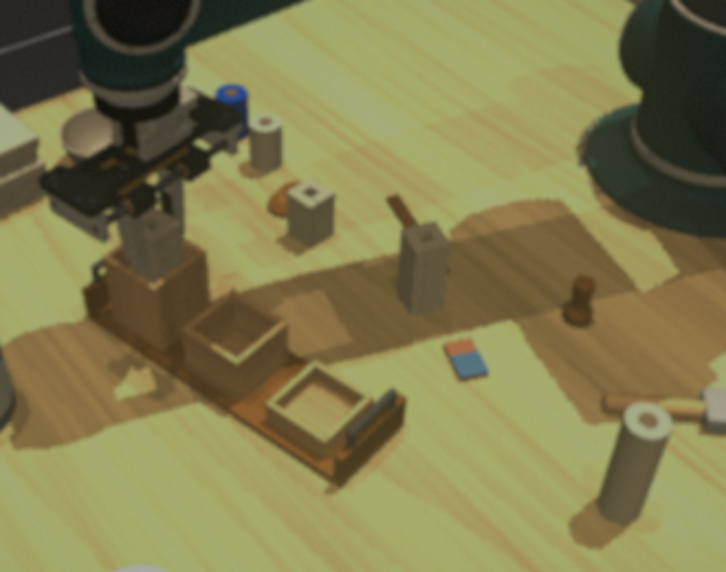

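The long post is held centred in the deep well at about (153,240), with the contact height as expected. Release it and carry on with the other two.

```bash
python3 -c "
from act import *
release(); run('medium'); release(); run('short'); release()
q=get_q(); q=list(q); q[0]+=0.9; goto_joints(q)
import cv2,pickle
from vis import *
d={c:grab_frame(c) for c in('top','scene')}; pickle.dump(d,open('f1.pkl','wb'))
for n,h in(('long',133),('medium',103),('short',73)):
    for c in d:
        b=match(d[c],W[n],h,38,14,np.arange(.1,.42,.03),half=50); print(n,c,np.round(b,2),'well off',np.round([b[1]-W[n][0],b[2]-W[n][1]],1))
o=pickle.load(open('f0.pkl','rb'))
for n in('round_long','round_short'):
    for r in pinpoint('top',n): print(n,np.round(r['location'],1))
v=lambda f:cv2.resize(f['frame'][80:330,140:510,::-1],None,fx=1.5,fy=1.15)
cv2.imwrite('pics/end.png',np.vstack([v(d['top']),v(d['scene'])]))
print(get_clock())"
```

```text
t 14.8333
medium grip 37.69285985005706
held 38.000829316543374 [-0.  -0.8 -2.3]
set down at dz -1.0 df 8.59279875420291 pos [640.4 -45.6  87. ] t 24.2917
t 26.2833
short grip 37.865651757160855
held 38.50502443532855 [ 0.4  0.5 -2.1]
set down at dz -1.0 df 13.129495090038514 pos [613.   56.6  57.2] t 35.8583
t 37.9667
long top [ 8.600e-01  6.640e+02 -1.445e+02  2.500e-01] well off [-1.  1.]
long scene [ 7.800e-01  6.640e+02 -1.465e+02  2.800e-01] well off [-1. -1.]
medium top [ 8.90e-01  6.39e+02 -4.46e+01  2.50e-01] well off [-1.  1.]
medium scene [ 7.80e-01  6.39e+02 -4.56e+01  2.80e-01] well off [-1.  0.]
short top [9.500e-01 6.118e+02 5.760e+01 2.500e-01] well off [-1.  1.]
short scene [7.700e-01 6.118e+02 5.660e+01 2.800e-01] well off [-1.  0.]
round_long [185.8 247.6]
round_short [458.2 264.6]
round_short [428.5 263.5]
40.1
```

View pics/end.png

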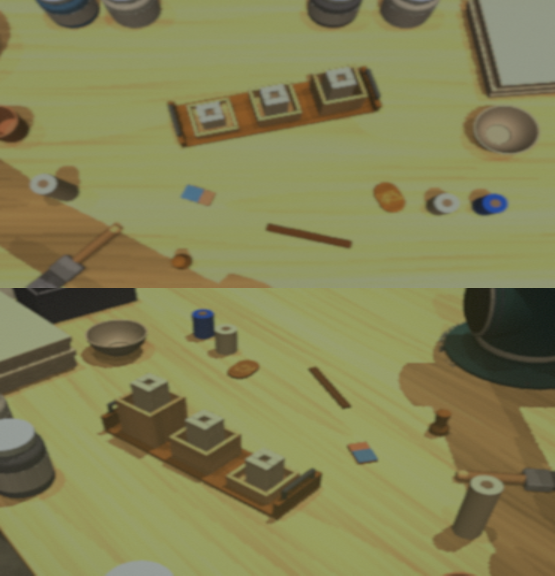

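All three posts stand centred in their wells, both round posts are upright in place, and the arm is clear.

```bash
python3 -c "
from rig import *
print(finish_job())"
```

```text
the job is handed in; nothing more can be done
None
```

The three square posts are in the crate: long in the deep well, medium in the middle one and short in the shallow one. The job was handed in after about 40 s of robot time; it reports no verdict.

- **Placing:** each post was lowered until the wrist force showed it had met the floor, then let go. Contact came 1 mm below the calculated floor height all three times, with 8 to 13 N of added force.
- **Final position:** both cameras show every post's top within about 1.5 mm of its well's centre, at the height expected for standing on the floor.
- **Round posts:** the final picture shows both upright. The network's points for them moved by at most about 3 pixels (roughly 6 mm), within its usual error. I never touched them or the blue look-alike.
- **Not checked:** I did not measure tilt or remaining motion of the posts directly; they simply look upright and still in the last pictures. No check failed or disagreed.

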